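# Load the specimen carrier and hang it on the weighing hook

## Robot

A 6-joint arm with a two-finger parallel gripper is mounted at the origin on the work surface. World frame = base frame: x ahead of the robot, y to its left, z up, the work surface at z = 0. Lengths are in m, angles in degrees, forces in N, time in s.
With the tool pointing down it reaches from about 0.25 to 0.725 m from the base axis. Payload 9.7 kg.
Tool frame: the origin (TCP) lies midway between the tips of the shut fingers; the grasp point (between the pads) lies 19 mm behind it; z points along the fingers, y is the line along which they close (so a half turn about z gives the same grasp; the last joint's range is limited). The gripper opens to 85 mm and grips with 20 to 120 N. Pads are 22 mm wide; open, the fingers measure 114 mm over their backs; the gripper's body (76 mm by 85 mm) begins 54 mm behind the grasp point. The pads swing forward as they close: fully open they stand 13 mm farther back than shut.
Start: joints at [63.426, 4.979, 10.078, 95.1, 0, 90], TCP at [0.246, 0.492, 0.231] pointing down, gripper open.
Joint ranges: [-179.16, 179.16], [-48.56, 103.87], [-65.8, 70.77], [-126.05, 130.52], [-82.76, 87.17], [-180, 180]. Speed limits (degrees/s): [127.2, 127.2, 147.25, 180, 180, 180].

## Interface

Orientations are given as [roll, pitch, yaw] about the fixed x, y, z axes, in that order (R = Rz(yaw) Ry(pitch) Rx(roll)).
In Python, from workcell import readout, imaging, bot, spotter gives the robot as it stands.
- The arm moves only by the shell command python3 -m jog 'ROWS' [FORCE]. ROWS is JSON, a list of rows, each an object with "rotation": the turn, a rotation vector about the world's x, y, z in degrees, a list of three; "translation": the shift along the world's x, y, z in mm, a list of three; "grip": the finger opening in mm, from 0 to 85.4. In form: [{"rotation": [wx, wy, wz], "translation": [dx, dy, dz], "grip": grip}, ...]. A call has 1 to 20 rows; each row is the pose to reach, as a shift and turn from the pose commanded when the call began; what a row does not reach only later rows make up. A row lasts 1/10 s, in which the tool goes at most 50 mm and 8.59 degrees, less where a joint would pass 70% of its speed; a pose out of reach is approached as far as the arm can. A call with a gripper value outside its range is refused whole. The fingers move at their own pace and stop on an object; FORCE is the grip in N (left out, the last holds). Time passes only in rows, so rows that repeat a pose let the fingers close. It gives the time, the measured TCP pose, the force, the opening and the grip force at its end, in the units of the state.
- readout.get_obs(): the state, without advancing time (a new reading comes with each control period).
- imaging.camera(name): name is "scene" or "top"; returns (picture, depth): 384x512x3 uint8, red, green, blue; 384x512 float32, m along the optical axis (not along the pixel's ray), 0 where there is no reading.
- imaging.camera_info(name): a dict with "vertical_fov" (degrees; the focal length in pixels is half the picture's height over the tangent of half this angle, whatever the lens; pixels are square), "cx", "cy" (the principal point, pixels), "k1" (the pictures are not rectified: a ray, as slopes to the right and down, at radius r is drawn at 1 + k1 r^2 times it, then the intrinsics apply), "extrinsics" (4x4, takes a point from camera to world coordinates). Camera axes: x right, y down, z forward; pixel columns grow to the right and rows downward; lengths in m; the calibration is good to about 2 mm. A picture is of the moment at which its call begins. camera_info takes no time and is no camera call.
- bot.job_done(): hands the job in; it is judged then, once.
Trained networks look in the newest picture that a camera, given by its name, has taken for a name from the list of things; names that differ only in an ending like _2 or _b are one class to them, and where a whole thing is asked for, a point or a joint stands for the part that bears it (a point fixed in the world has none). Each returns a list of dicts, best first, with "confidence" (0 to 1); they miss things now and then, are a little off and sometimes report something else, mostly with a low value. They report only what shows in the picture. A call takes as long as a camera call. They do not tell look-alikes from the thing itself.
- spotter.spot_in(camera, target): "box" ([centre column, centre row, width, height] in pixels, round what is visible of it).
- spotter.mark_of(camera, target): "uv" ([column, row] in pixels: a listed point, or the origin of a listed thing).
The state is a dict: "time": time; "q": joint angles; "qd": joint speeds; "joint_efforts": joint torques, N m; "ee_pos": TCP position; "tcp_rot": TCP orientation; "wrist_force": force on the tool from outside, world axes, zero at the start; "torque": the same for the moment, N m; "opening": finger opening in m; "grasp_force": force on a finger pad.
Only numpy, scipy, OpenCV 4.12 (cv2) and the standard library are available. Lean on these libraries where they do the work, as an engineer would, in place of code of your own. Each camera call takes 0.05 s, during which the arm holds its last target. There are 200 camera calls.

## Task

Take the red-capped specimen tube out of the wooden rack and stand it fully home in the empty bore of the blue carrier while the carrier is still on the worktop. Then lift the carrier by its steel handle and gently hang it on the red hook of the weighing stand, with the hook in the peak in the middle of the handle, so that it hangs freely, level and still with the tube in it. The hook's height is set differently every time, so feel for it rather than dropping or pressing hard; leave the other tubes and everything else standing as they are.

Things in the scene. Friction and masses are not known exactly. Their poses are not given: they have to be found in the camera images.
- carrier: loose blue block, 200 mm along x, 50 along y, 35 high, about 300 g; bore at x = +78 mm, brass post (24 mm wide, top at 70 mm) at x = -78 mm; steel stirrup handle in its x-z plane, seen through along y: uprights 10 mm square at x = +-52 mm, crossbar 10 x 10 mm centred 130 mm above the underside, its middle bent up. Balances level about x = 0 with the tube in. Origin: centre of underside, z up.
- bore_mouth (a point): centre of the mouth of the carrier's empty bore, on the block's top (35 mm above its underside). Bore 28 mm in diameter (2 mm wider than the tube), 28 mm deep, with a 2 mm chamfer; axes as the carrier's. A tube fully home has its underside 28 mm below this point.
- handle_grip (a point): centre of the crossbar's straight piece on the brass post's side (carrier x = -31 mm, 130 mm above its underside; straight from 14 to 47 mm off the middle): pinch here from above, fingers closing along the carrier's y, and the peak stays free. A like piece lies at x = +31 mm. Axes as the carrier's.
- handle_peak (a point): underside of the handle's peak (carrier x = 0, 139 mm above its underside): the crossbar bent up as an inverted V, 28 mm wide, 16 mm high, of 10 mm wide, 9 mm thick bar, top at 153 mm. When hung, the centre line of the hook's arm lies about 6 mm below this point. Axes as the carrier's.
- stand: fixed. Foot 14 mm high, x = -40 to +110 mm, 140 mm wide; rod at x = +65 mm (up to 32 mm thick) ending at the hook. Red hook: level arm, 8 mm round, from the rod along -x to a tip at x = -31 mm, its top 18 mm above the arm's centre line. That line's height is not reported: 200 to 240 mm, see or feel it. Origin: on the worktop, plumb below where the handle should hang (+-15 mm along x).
- rack: wooden rack, fixed, 180 mm along its x, 60 mm along y, 45 mm high, with three holes 35 mm deep in a row at x = -55, 0 and +55 mm holding the red-, blue- and white-capped tubes in any order. A tube in it stands with its underside 10 mm and its top 120 mm above the worktop. Origin: centre of the underside.
- tube_red: the one to load: specimen tube standing upright in a hole of the rack: clear body 26 mm in diameter, 110 mm tall over all, about 70 g, with a red cap 28 mm in diameter on its top 25 mm (85 to 110 mm above the origin). Origin: centre of its underside; z up along the tube.
- tube_blue: to be left alone: specimen tube standing upright in a hole of the rack: clear body 26 mm in diameter, 110 mm tall over all, about 70 g, with a blue cap 28 mm in diameter on its top 25 mm (85 to 110 mm above the origin). Origin: centre of its underside; z up along the tube.
- tube_white: to be left alone: specimen tube standing upright in a hole of the rack: clear body 26 mm in diameter, 110 mm tall over all, about 70 g, with a white cap 28 mm in diameter on its top 25 mm (85 to 110 mm above the origin). Origin: centre of its underside; z up along the tube.
- bottle: bystander: white plastic bottle with blue cap, 60 mm diameter, 130 mm tall; origin at its underside
- bowl: bystander: blue ceramic bowl, 120 mm wide, 45 mm high; origin at its underside
- beaker: bystander: clear beaker, 76 mm wide, 90 mm high; origin at its underside
- spatula: bystander: spatula, 160 mm long, lying on the worktop
There are look-alikes about, which are no part of the job. What is shaped like the carrier but orange or purple is not meant.

How it is judged (in metres and radians):
On the way, in this order (a step that is already met when the one before it is completed fails the run):
1. the red-capped tube stands fully home in the carrier's bore while the carrier stands on the worktop (x of tube_red in the frame of bore_mouth between -0.004 and 0.004 m and y of tube_red in the frame of bore_mouth between -0.004 and 0.004 m and z of tube_red in the frame of bore_mouth below -0.024 m and angle between the z axis of tube_red and the z axis of carrier, either way round below 0.12 rad and height (world z) of carrier below 0.01 m and angle between carrier's own z axis and vertical below 0.05 rad), for 0.2 s.
2. the carrier, with the tube in it, is lifted clear of the worktop (x of tube_red in the frame of bore_mouth between -0.004 and 0.004 m and y of tube_red in the frame of bore_mouth between -0.004 and 0.004 m and z of tube_red in the frame of bore_mouth below -0.024 m and angle between the z axis of tube_red and the z axis of carrier, either way round below 0.12 rad and height (world z) of carrier above 0.04 m), for 0.1 s.
At the end, for the whole second after the job is handed in: The carrier hangs on the stand's hook (over 1.5 N borne), underside over 40 mm up, peak within 40 mm in plan of the hanging place, level within 0.15 rad, still (0.06 m/s, 0.6 rad/s), the red tube in its bore: within 4 mm of centre, 24 mm deep, parallel within 0.12 rad (all of step 2 and contact force between carrier and stand above 1.5 N and angle between carrier's own z axis and vertical below 0.15 rad and horizontal distance between handle_peak and stand below 0.04 m and linear speed of carrier below 0.06 m/s and angular speed of carrier below 0.6 rad/s); the robot touches nothing.
It fails at once if the carrier is dropped on the hook or pressed on the stand with more than 40 N (contact force between carrier and stand above 40 N).
It fails at once if the carrier is tipped by more than 0.6 rad (angle between carrier's own z axis and vertical above 0.6 rad).
It fails at once if another tube or a bystander is moved by more than 30 mm (distance of any of tube_blue, tube_white, bottle, bowl, beaker, spatula from where it was at the start of the episode above 0.03 m).
It also fails if it takes over 72 s, if anything falls off the work surface, if the arm or the gripper's body presses on something with over 40 N, if the wrist force passes 120 N, or if a joint passes its speed limit or range.

## Working session

There is one attempt and no reset: what is moved stays moved. The work goes in short steps, Python scripts to look and compute and a shell command to move; the robot and the scene stay as the last step left them, time stands still between calls to the robot, and variables do not carry over. Pictures are saved under pics/ and viewed, at most 11 in all, crops included, and the job is handed in when it is done.

```bash
mkdir -p pics; cat > h.py <<'E'
import numpy as np, cv2
from workcell import readout, imaging, bot, spotter
def K(n):
    i=imaging.camera_info(n); f=192/np.tan(np.radians(i["vertical_fov"]/2)); return i,f
def ray(n,uv):
    i,f=K(n); d=np.array([(uv[0]-i["cx"])/f,(uv[1]-i["cy"])/f]); s=d.copy()
    for _ in range(20): s=d/(1+i["k1"]*(s@s))
    return np.array(i["extrinsics"]), np.array([s[0],s[1],1.])
def at_z(n,uv,z):
    E,s=ray(n,uv); d=E[:3,:3]@s; o=E[:3,3]; return o+d*(z-o[2])/d[2]
def at_d(n,uv,dep):
    E,s=ray(n,uv); return E[:3,:3]@(s*dep)+E[:3,3]
def cloud(n,dep):
    i,f=K(n); v,u=np.mgrid[:384,:512]; d=np.stack([(u-i["cx"])/f,(v-i["cy"])/f],-1); s=d.copy()
    for _ in range(15): s=d/(1+i["k1"]*(s**2).sum(-1,keepdims=True))
    p=np.concatenate([s,np.ones(s.shape[:2]+(1,))],-1)*dep[...,None]; E=np.array(i["extrinsics"])
    P=p@E[:3,:3].T+E[:3,3]; P[dep==0]=np.nan; return P
def proj(n,p):
    i,f=K(n); E=np.array(i["extrinsics"]); c=E[:3,:3].T@(np.array(p)-E[:3,3]); s=c[:2]/c[2]; s=s*(1+i["k1"]*(s@s)); return s*f+[i["cx"],i["cy"]]
E
cat > a.py <<'E'
from h import *
np.set_printoptions(precision=3,suppress=True)
for n in ("scene","top"):
    pic,dep=imaging.camera(n); cv2.imwrite(f"pics/{n}0.png",cv2.resize(pic[...,::-1],None,fx=1.5,fy=1.5)); np.savez(n+"0",pic=pic,dep=dep)
    print(n,np.array(imaging.camera_info(n)["extrinsics"])[:3,3],(dep>0).mean())
    for t in ["carrier","bore_mouth","handle_grip","handle_peak","stand","rack","tube_red"]:
        print(t,[(np.round(m["uv"]),round(m["confidence"],2)) for m in spotter.mark_of(n,t)[:4]])
E
python3 a.py
```

```text
scene [ 1.271 -0.596  0.818] 0.9958699544270834
carrier [(array([361., 209.]), 0.73), (array([234., 221.]), 0.72)]
bore_mouth [(array([351., 190.]), 0.9), (array([216., 201.]), 0.74), (array([170., 212.]), 0.72)]
handle_grip [(array([236., 194.]), 0.84), (array([377., 185.]), 0.72), (array([159., 173.]), 0.67), (array([159., 263.]), 0.35)]
handle_peak [(array([377., 174.]), 0.9), (array([232., 184.]), 0.74), (array([161., 178.]), 0.55), (array([162., 262.]), 0.44)]
stand [(array([295., 184.]), 0.6)]
rack [(array([164., 265.]), 0.98)]
tube_red [(array([153., 252.]), 0.76), (array([177., 310.]), 0.27)]
top [0.47  0.024 1.361] 0.9961140950520834
carrier [(array([117., 132.]), 0.85), (array([259., 212.]), 0.72), (array([305., 279.]), 0.68)]
bore_mouth [(array([315., 249.]), 0.94), (array([257., 239.]), 0.85), (array([110., 155.]), 0.74), (array([258., 211.]), 0.42)]
handle_grip [(array([105., 108.]), 0.92), (array([254., 199.]), 0.77), (array([314., 291.]), 0.69), (array([239., 114.]), 0.62)]
handle_peak [(array([100., 119.]), 0.82), (array([316., 286.]), 0.81), (array([260., 210.]), 0.62)]
stand [(array([143., 219.]), 0.87)]
rack [(array([354., 197.]), 0.64)]
tube_red [(array([355., 216.]), 0.57)]
```

View pics/scene0.png

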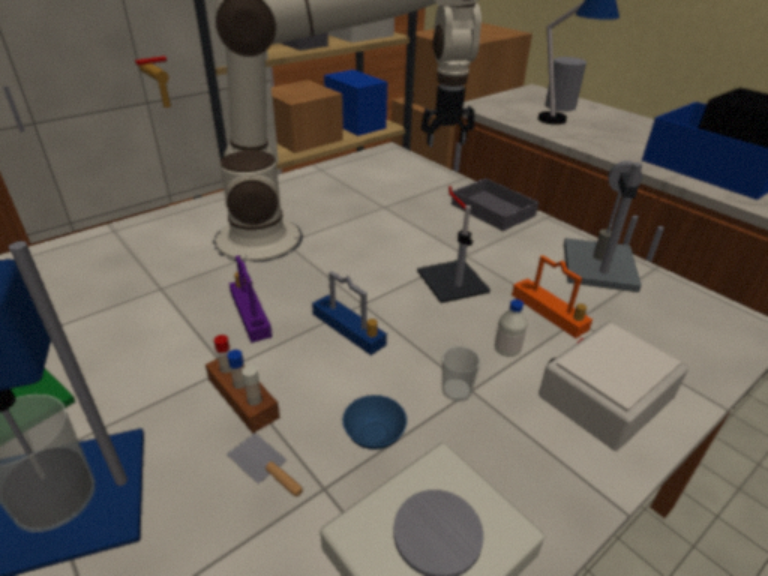

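View pics/top0.png

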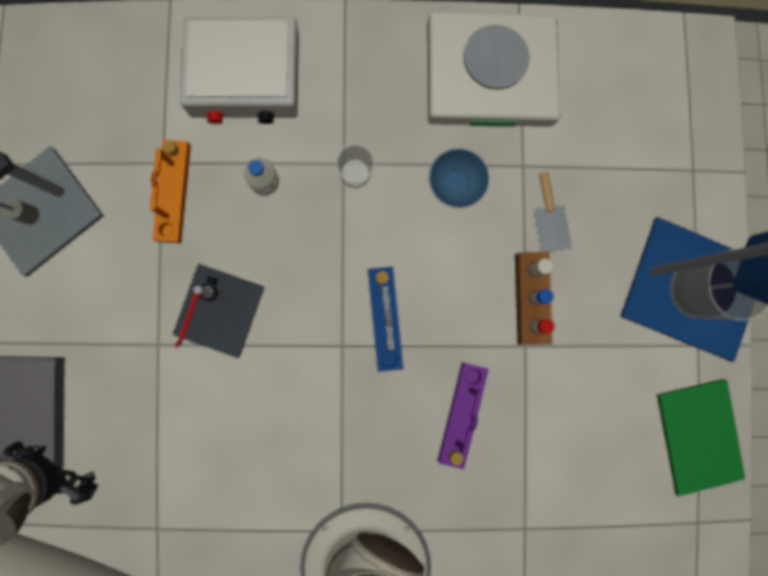

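The top view shows three carrier shapes: orange at (113,127), blue at (257,212) and purple at (308,277). The blue one is meant. Its brass post is at (254,184) and its bore at (260,239). The red cap is at (363,217), in the rack hole nearest the base. The stand's red hook runs from (132,193) to (119,230). Next I'll confirm with an enlarged crop and measure.

```bash
cat > m.py <<'E'
from h import *
np.set_printoptions(precision=4,suppress=True)
for n in ("top","scene"):
    z=np.load(n+"0.npz"); pic,dep=z["pic"],z["dep"]; P=cloud(n,dep); hsv=cv2.cvtColor(pic,cv2.COLOR_RGB2HSV).astype(int)
    H,S,V=hsv[...,0],hsv[...,1],hsv[...,2]
    X,Y,Z=P[...,0],P[...,1],P[...,2]
    print(n)
    for nm,m in dict(tab=(abs(X-.45)<.05)&(abs(Y-.2)<.03)&(Z<.03),
        blk=(abs(Z-.035)<.006)&(H>100)&(H<125)&(S>120)&(X>.3)&(X<.6)&(abs(Y)<.12),
        handle=(Z>.09)&(Z<.17)&(X>.3)&(X<.6)&(abs(Y)<.1),
        post=(abs(Z-.07)<.008)&(H>12)&(H<30)&(S>90)&(X>.3)&(X<.6)&(abs(Y)<.1),
        red=((H<6)|(H>174))&(S>140)&(Y<-.05)&(Y>-.4)&(Z>.08)&(Z<.14)&(X<.6),
        redtop=((H<6)|(H>174))&(S>140)&(Y<-.05)&(Y>-.4)&(Z>.115)&(Z<.14)&(X<.6),
        hook=((H<6)|(H>174))&(S>120)&(Z>.18)&(Z<.28)&(Y>.1)&(Y<.5),
        rack=(abs(Z-.045)<.006)&(H>3)&(H<18)&(S>100)&(Y<-.1)&(Y>-.4)&(X<.65)&(X>.25)).items():
        q=P[m]; 
        if len(q)<4: print(nm,len(q)); continue
        pv=np.argwhere(m)
        o=""
        if nm in("blk","rack","handle","hook"):
            r=cv2.minAreaRect((q[:,:2]*1000).astype(np.float32)); o=np.array([*r[0],*r[1],r[2]])
        print(nm,len(q),"med",np.median(q,0),"min",q.min(0),"max",q.max(0),"pix",pv[:,::-1].min(0),pv[:,::-1].max(0),o)
        if nm=="hook": print(q[np.argsort(q[:,0])][::max(1,len(q)//12)])
a=np.load("top0.npz")["pic"][150:260,220:400,::-1]; b=np.load("scene0.npz")["pic"][160:290,125:285,::-1]
f=lambda x:cv2.resize(x,(390,300),interpolation=cv2.INTER_CUBIC)
c=np.load("top0.npz")["pic"][170:245,105:185,::-1]; d=np.load("scene0.npz")["pic"][110:210,270:340,::-1]
cv2.imwrite("pics/crop.png",np.vstack([np.hstack([f(a),f(b)]),np.hstack([f(c),f(d)])]))
E
python3 m.py
```

```text
top
tab 705 med [ 0.4504  0.1999 -0.0006] min [ 0.4002  0.17   -0.0089] max [0.4979 0.23   0.0206] pix [166 209] [187 242] 
blk 638 med [ 0.4867 -0.0262  0.0344] min [ 0.3919 -0.0638  0.0294] max [ 0.5853 -0.0023  0.0408] pix [246 179] [267 246] [489.4671 -33.0758 194.4692  44.347    5.9603]
handle 161 med [ 0.4907 -0.0349  0.135 ] min [ 0.4323 -0.041   0.0958] max [ 0.5442 -0.0246  0.1509] pix [255 191] [261 233] [488.633  -34.363  112.4156  11.3442   4.6486]
post 45 med [ 0.5676 -0.0243  0.0687] min [ 0.5564 -0.0355  0.0636] max [ 0.5765 -0.0158  0.0736] pix [251 181] [258 188] 
red 80 med [ 0.4757 -0.3219  0.1186] min [ 0.4648 -0.3354  0.0996] max [ 0.4869 -0.3122  0.1272] pix [359 213] [368 221] 
redtop 66 med [ 0.4757 -0.3243  0.1193] min [ 0.4648 -0.3354  0.1154] max [ 0.4867 -0.3122  0.1272] pix [360 213] [368 221] 
hook 107 med [0.4823 0.2987 0.2303] min [0.4408 0.2827 0.2245] max [0.5244 0.3144 0.2476] pix [117 196] [132 230] [482.9561 299.0801   9.1362  88.8421  72.4423]
[[0.4408 0.3116 0.2449]
 [0.4479 0.3099 0.2324]
 [0.4552 0.3109 0.229 ]
 [0.4602 0.3024 0.2335]
 [0.4675
[... 1312 characters left out ...]
0.5183 0.3119 0.2399] pix [299 125] [309 138] [480.7043 296.4202   7.102   81.4569  70.0945]
[[0.4412 0.3069 0.2388]
 [0.445  0.3082 0.2399]
 [0.4468 0.3073 0.2329]
 [0.4484 0.3061 0.2298]
 [0.45   0.3097 0.2294]
 [0.457  0.3025 0.2303]
 [0.4655 0.2996 0.2265]
 [0.4694 0.3001 0.2319]
 [0.4742 0.3006 0.2297]
 [0.4803 0.2944 0.23  ]
 [0.4825 0.2924 0.2276]
 [0.4888 0.2906 0.2307]
 [0.4948 0.2898 0.2294]
 [0.4965 0.2884 0.2266]
 [0.5055 0.2887 0.2302]
 [0.5103 0.2838 0.2298]
 [0.514  0.2849 0.231 ]
 [0.5183 0.2805 0.2302]]
rack 510 med [ 0.564  -0.3432  0.0441] min [ 0.4395 -0.3598  0.039 ] max [ 0.6218 -0.2975  0.0505] pix [137 239] [184 278] [ 530.4518 -328.8132  182.038    58.4774    1.5071]
```

View pics/crop.png

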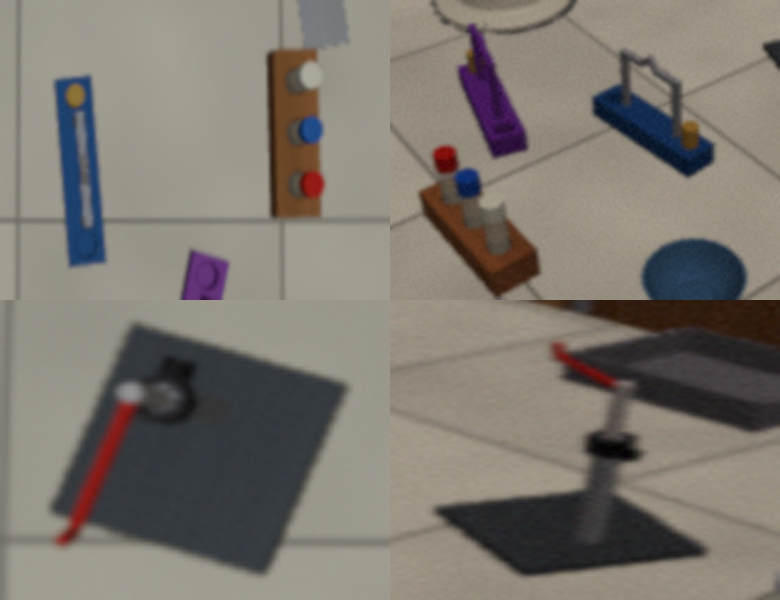

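The crop confirms it: the blue carrier has its post at the far (+x) end and its bore nearest the robot, and the red cap is in the front rack hole. The hook's arm points from the rod back toward (0.44, 0.31), about 18° off world x.

```bash
cat > m2.py <<'E'
from h import *
np.set_printoptions(precision=4,suppress=True)
o=readout.get_obs(); print({k:np.round(o[k],3) for k in("time","q","ee_pos","tcp_rot","opening","wrist_force")})
for n in ("top","scene"):
    z=np.load(n+"0.npz"); pic,dep=z["pic"],z["dep"]; P=cloud(n,dep); X,Y,Z=np.moveaxis(P,-1,0)
    hsv=cv2.cvtColor(pic,cv2.COLOR_RGB2HSV).astype(int);H,S,V=np.moveaxis(hsv,-1,0)
    q=P[(Z>.115)&(Z<.16)&(X>.42)&(X<.56)&(abs(Y)<.08)]; l=np.polyfit(q[:,0],q[:,1],1); print("handle yaw",np.degrees(np.arctan(l[0])),"y at .49",np.polyval(l,.49),len(q),"xr",np.percentile(q[:,0],[1,99]))
    q=P[((H<6)|(H>174))&(S>120)&(Z>.215)&(Z<.236)&(Y>.2)&(Y<.4)]; l=np.polyfit(q[:,0],q[:,1],1); print("hook yaw",np.degrees(np.arctan(l[0])),"y at .47",np.polyval(l,.47),"z",np.median(q[:,2]))
    m=(abs(Z-.014)<.006)&(V<100)&(X>.35)&(X<.65)&(Y>.1)&(Y<.42); r=cv2.minAreaRect((P[m][:,:2]*1000).astype(np.float32)); print("foot",r)
    for t,zz in (("handle_peak",.139),("handle_grip",.13),("bore_mouth",.035),("carrier",0),("stand",0),("tube_red",.01)):
        imaging.camera(n)
        print(t,[at_z(n,m["uv"],zz)[:2] for m in spotter.mark_of(n,t)[:4]])
E
python3 m2.py
```

```text
{'time': np.float64(0.8), 'q': array([63.428,  4.977, 10.079, 95.1  , -0.001, 90.   ]), 'ee_pos': array([0.246, 0.492, 0.231]), 'tcp_rot': array([179.998,   0.001, 153.428]), 'opening': np.float64(0.086), 'wrist_force': array([ 0.353,  0.068, -0.406])}
handle yaw 5.122897853012066 y at .49 -0.034316334767581516 160 xr [0.435  0.5441]
hook yaw -18.40563520101181 y at .47 0.3031614555949389 z 0.23020164299404178
foot ((529.6239624023438, 310.3918762207031), (191.5710906982422, 188.0842742919922), 70.90568542480469)
handle_peak [array([ 0.295 , -0.1908]), array([0.7366, 0.388 ]), array([ 0.4929, -0.0259])]
handle_grip [array([ 0.2783, -0.1784]), array([0.7618, 0.3805]), array([ 0.5228, -0.0301])]
bore_mouth [array([ 0.4144, -0.0356]), array([0.6631, 0.4004]), array([ 0.3676, -0.2159])]
carrier [array([ 0.3007, -0.1797]), array([ 0.4931, -0.039 ]), array([0.7391, 0.3891])]
stand [array([0.4728, 0.2917])]
tube_red [array([ 0.4789, -0.3254]), array([ 0.5981, -0.3344])]
handle yaw 6.402190551574133 y at .49 -0.03916497986417944 140 xr [0.4329 0.5467]
hook yaw -19.93035982842099 y at .47 0.2993606451284982 z 0.22949258108270487
foot ((529.6106567382812, 306.36114501953125), (191.71759033203125, 191.77230834960938), 72.23137664794922)
handle_peak [array([ 0.3135, -0.1963]), array([ 0.4867, -0.0319]), array([0.7331, 0.395 ])]
handle_grip [array([0.7821, 0.3773]), array([ 0.5217, -0.0448]), array([ 0.2781, -0.1734])]
bore_mouth [array([ 0.4037, -0.0451]), array([ 0.3718, -0.2019]), array([0.6523, 0.3901])]
carrier [array([ 0.4816, -0.0296]), array([0.725 , 0.3779]), array([ 0.3069, -0.206 ]), array([ 0.4459, -0.3255])]
stand [array([0.4641, 0.3246])]
tube_red [array([ 0.4486, -0.3235])]
```

```bash
python3 -m jog '[{"rotation":[0,0,32],"translation":[230,-819,-10],"grip":85},{"rotation":[0,0,32],"translation":[230,-819,-10],"grip":85},{"rotation":[0,0,32],"translation":[230,-819,-10],"grip":85},{"rotation":[0,0,32],"translation":[230,-819,-10],"grip":85},{"rotation":[0,0,32],"translation":[230,-819,-10],"grip":85},{"rotation":[0,0,32],"translation":[230,-819,-10],"grip":85},{"rotation":[0,0,32],"translation":[230,-819,-10],"grip":85},{"rotation":[0,0,32],"translation":[230,-819,-10],"grip":85},{"rotation":[0,0,32],"translation":[230,-819,-10],"grip":85},{"rotation":[0,0,32],"translation":[230,-819,-10],"grip":85},{"rotation":[0,0,32],"translation":[230,-819,-10],"grip":85},{"rotation":[0,0,32],"translation":[230,-819,-10],"grip":85},{"rotation":[0,0,32],"translation":[230,-819,-10],"grip":85},{"rotation":[0,0,32],"translation":[230,-819,-10],"grip":85},{"rotation":[0,0,32],"translation":[230,-819,-10],"grip":85},{"rotation":[0,0,32],"translation":[230,-819,-10],"grip":85},{"rotation":[0,0,32],"translation":[230,-819,-10],"grip":85},{"rotation":[0,0,32],"translation":[230,-819,-10],"grip":85},{"rotation":[0,0,32],"translation":[230,-819,-10],"grip":85},{"rotation":[0,0,32],"translation":[230,-819,-10],"grip":85}]' 30
```

```text
time: 4.0
ee_pos: [0.4759, -0.3263, 0.2215]
tcp_rot: [180.0, -0.0, -174.6]
wrist_force: [-0.1, -0.0, 0.2]
opening: 0.0852
grasp_force: 0.0
```

```bash
python3 -m jog '[{"rotation":[0,0,0],"translation":[0,0,-50],"grip":85},{"rotation":[0,0,0],"translation":[0,0,-90],"grip":70},{"rotation":[0,0,0],"translation":[0,0,-120],"grip":60},{"rotation":[0,0,0],"translation":[0,0,-130],"grip":40},{"rotation":[0,0,0],"translation":[0,0,-130],"grip":34},{"rotation":[0,0,0],"translation":[0,0,-130],"grip":30},{"rotation":[0,0,0],"translation":[0,0,-130],"grip":22},{"rotation":[0,0,0],"translation":[0,0,-130],"grip":22},{"rotation":[0,0,0],"translation":[0,0,-130],"grip":22},{"rotation":[0,0,0],"translation":[0,0,-130],"grip":22},{"rotation":[0,0,0],"translation":[0,0,-130],"grip":22},{"rotation":[0,0,0],"translation":[0,0,-130],"grip":22}]' 30
```

```text
time: 5.2
ee_pos: [0.4771, -0.3276, 0.0938]
tcp_rot: [-179.9, 0.2, -174.6]
wrist_force: [-0.5, 2.0, 8.0]
opening: 0.0267
grasp_force: 30.3
```

```bash
python3 -m jog '[{"rotation":[0,0,0],"translation":[0,0,5],"grip":20},{"rotation":[0,0,0],"translation":[0,0,20],"grip":20},{"rotation":[0,0,0],"translation":[0,0,50],"grip":20},{"rotation":[0,0,0],"translation":[0,0,90],"grip":20},{"rotation":[0,0,0],"translation":[0,0,130],"grip":20},{"rotation":[0,0,0],"translation":[0,0,130],"grip":20},{"rotation":[0,0,0],"translation":[0,0,130],"grip":20}]' 30; cat > s.py <<'E'
from h import *
import sys
for n in ("scene","top"):
    pic,dep=imaging.camera(n); np.savez(n+"1",pic=pic,dep=dep); P=cloud(n,dep); X,Y,Z=np.moveaxis(P,-1,0)
    hsv=cv2.cvtColor(pic,cv2.COLOR_RGB2HSV).astype(int);H,S,V=np.moveaxis(hsv,-1,0)
    o=readout.get_obs(); t=o["ee_pos"]; print(n,t,o["wrist_force"].round(1))
    m=((H<6)|(H>174))&(S>110)&(abs(X-t[0])<.06)&(abs(Y-t[1])<.06)&(Z>.03)
    if m.sum(): print("cap",m.sum(),np.median(P[m],0),P[m].min(0),P[m].max(0))
    c=proj(n,t); a,b=int(c[0]),int(c[1]); cv2.imwrite(f"pics/{sys.argv[1]}_{n}.png",cv2.resize(pic[max(0,b-50):b+50,max(0,a-50):a+50,::-1],(400,400),interpolation=cv2.INTER_CUBIC))
cv2.imwrite(f"pics/{sys.argv[1]}.png",np.hstack([cv2.imread(f"pics/{sys.argv[1]}_{n}.png") for n in("scene","top")]))
E
python3 s.py lift
```

```text
time: 5.9
ee_pos: [0.4765, -0.3275, 0.2231]
tcp_rot: [-179.9, 0.1, -174.6]
wrist_force: [-0.7, 0.2, -0.7]
opening: 0.0269
grasp_force: 29.8
scene [ 0.47606761 -0.3271843   0.22156679] [-0.  -0.8 -1.1]
cap 118 [ 0.48533204 -0.32916975  0.24459001] [ 0.46111364 -0.34516671  0.04696671] [ 0.53036756 -0.28755721  0.63547309]
top [ 0.47582213 -0.32698359  0.22070565] [-0.6 -0.1 -0.4]
```

View pics/lift.png

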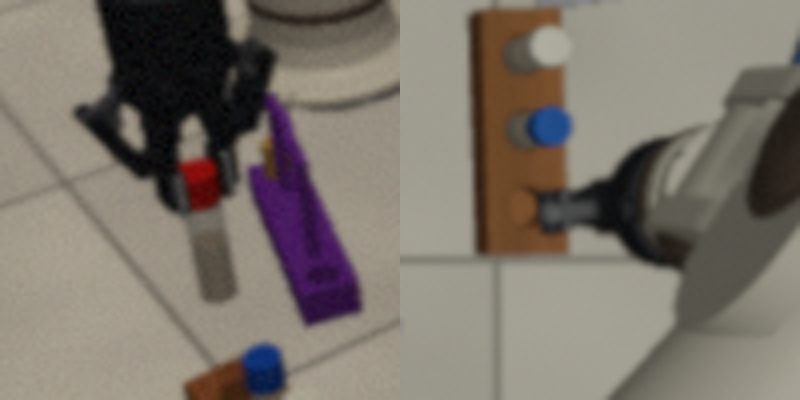

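```bash
python3 -m jog '[{"rotation":[0,0,0.5],"translation":[-63,283,0],"grip":20},{"rotation":[0,0,0.5],"translation":[-63,283,0],"grip":20},{"rotation":[0,0,0.5],"translation":[-63,283,0],"grip":20},{"rotation":[0,0,0.5],"translation":[-63,283,0],"grip":20},{"rotation":[0,0,0.5],"translation":[-63,283,0],"grip":20},{"rotation":[0,0,0.5],"translation":[-63,283,0],"grip":20},{"rotation":[0,0,0.5],"translation":[-63,283,0],"grip":20},{"rotation":[0,0,0.5],"translation":[-63,283,0],"grip":20},{"rotation":[0,0,0.5],"translation":[-63,283,-40],"grip":20},{"rotation":[0,0,0.5],"translation":[-63,283,-70],"grip":20},{"rotation":[0,0,0.5],"translation":[-63,283,-84],"grip":20},{"rotation":[0,0,0.5],"translation":[-63,283,-84],"grip":20},{"rotation":[0,0,0.5],"translation":[-63,283,-84],"grip":20},{"rotation":[0,0,0.5],"translation":[-63,283,-84],"grip":20}]' 40; python3 s.py hov
```

```text
time: 7.4
ee_pos: [0.4138, -0.0445, 0.1388]
tcp_rot: [-180.0, 0.1, -174.1]
wrist_force: [1.1, -0.3, 0.3]
opening: 0.0267
grasp_force: 40.5
scene [ 0.41377456 -0.04437644  0.13871684] [ 0.2 -0.4 -0.5]
cap 63 [ 0.42133193 -0.04509065  0.16229484] [ 0.40300511 -0.06506452  0.14217062] [ 0.46799989 -0.03099138  0.42029443]
top [ 0.41369949 -0.04429693  0.13853372] [ 0.1 -0.1 -0.3]
```

View pics/hov.png

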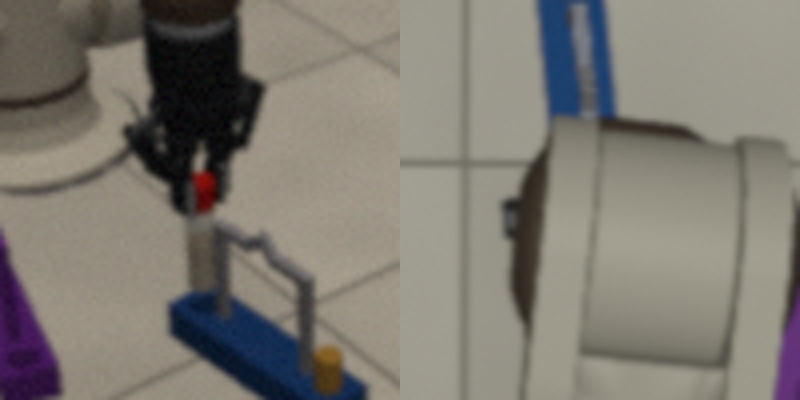

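```bash
cat > c.py <<'E'
from h import *
from scipy.optimize import least_squares
np.set_printoptions(precision=4,suppress=True)
z=np.load("scene1.npz"); P=cloud("scene",z["dep"]); X,Y,Z=np.moveaxis(P,-1,0)
t=readout.get_obs()["ee_pos"]
for lo,hi in((.065,.09),(.09,.115)):
    m=(Z>lo)&(Z<hi)&(np.hypot(X-t[0],Y-t[1])<.03); q=P[m]
    f=lambda p:np.hypot(q[:,0]-p[0],q[:,1]-p[1])-.013
    s=least_squares(f,t[:2],loss="soft_l1",f_scale=.002); print(len(q),s.x,"tcp",t[:2],abs(s.fun).mean())
hsv=cv2.cvtColor(z["pic"],cv2.COLOR_RGB2HSV); H,S,_=np.moveaxis(hsv.astype(int),-1,0)
q=P[(abs(Z-.035)<.006)&(H>100)&(H<125)&(S>120)&(X>.3)&(X<.62)&(abs(Y)<.12)]; print("blk",cv2.minAreaRect((q[:,:2]*1000).astype(np.float32)),np.median(q[:,2]))
# fit 200x50 rectangle by projecting/outlines: percentiles along axes
a=np.radians(5.6); e=np.array([np.cos(a),np.sin(a)]); n=np.array([-e[1],e[0]])
print(np.percentile(q[:,:2]@e,[1,99]),np.percentile(q[:,:2]@n,[1,99]))
q=P[(Z>.10)&(Z<.16)&(X>.435)&(X<.56)&(Y>-.06)&(Y<0)&(abs((P[...,:2]-[.49,-.037])@n)<.015)]
l=np.polyfit(q[:,0],q[:,1],1); print("handle",np.degrees(np.arctan(l[0])),np.polyval(l,.49),np.percentile(q[:,0],[1,99]))
E
python3 c.py
```

```text
62 [ 0.4271 -0.0418] tcp [ 0.4137 -0.0443] 0.004402838816354694
64 [ 0.432  -0.0545] tcp [ 0.4137 -0.0443] 0.00297458397691833
blk ((492.4473876953125, -38.964115142822266), (197.56292724609375, 48.662994384765625), 6.406794548034668) 0.0338452977461125
[0.3898 0.5832] [-0.1107 -0.0648]
handle 6.171153743692953 -0.03890516901678499 [0.4371 0.548 ]
```

```bash
python3 -m jog '[{"rotation":[0,0,0],"translation":[0,0,-6],"grip":20},{"rotation":[0,0,0],"translation":[0,0,-12],"grip":20},{"rotation":[0,0,0],"translation":[0,0,-16],"grip":20},{"rotation":[0,0,0],"translation":[0,0,-18],"grip":20},{"rotation":[0,0,0],"translation":[0,0,-20],"grip":20},{"rotation":[0,0,0],"translation":[0,0,-22],"grip":20},{"rotation":[0,0,0],"translation":[0,0,-24],"grip":20},{"rotation":[0,0,0],"translation":[0,0,-26],"grip":20},{"rotation":[0,0,0],"translation":[0,0,-26],"grip":20}]'
```

```text
time: 8.4
ee_pos: [0.4129, -0.0441, 0.111]
tcp_rot: [180.0, -0.0, -174.1]
wrist_force: [-0.0, -0.7, -1.3]
opening: 0.0264
grasp_force: 40.5
```

```bash
python3 -m jog '[{"rotation":[0,0,0],"translation":[0,0,-3],"grip":20},{"rotation":[0,0,0],"translation":[0,0,-6],"grip":20},{"rotation":[0,0,0],"translation":[0,0,-9],"grip":20},{"rotation":[0,0,0],"translation":[0,0,-12],"grip":20},{"rotation":[0,0,0],"translation":[0,0,-14],"grip":20},{"rotation":[0,0,0],"translation":[0,0,-15],"grip":20},{"rotation":[0,0,0],"translation":[0,0,-15],"grip":20}]'
```

```text
time: 9.1
ee_pos: [0.413, -0.0441, 0.0961]
tcp_rot: [180.0, -0.0, -174.1]
wrist_force: [1.4, -0.1, -1.2]
opening: 0.0266
grasp_force: 40.5
```

```bash
python3 -m jog '[{"rotation":[0,0,0],"translation":[0,0,-1],"grip":20},{"rotation":[0,0,0],"translation":[0,0,-2],"grip":20},{"rotation":[0,0,0],"translation":[0,0,-3],"grip":20},{"rotation":[0,0,0],"translation":[0,0,-4],"grip":20},{"rotation":[0,0,0],"translation":[0,0,-5],"grip":20},{"rotation":[0,0,0],"translation":[0,0,-5],"grip":20}]'
```

```text
time: 9.7
ee_pos: [0.413, -0.0441, 0.0911]
tcp_rot: [180.0, -0.0, -174.1]
wrist_force: [-0.4, 0.7, -0.2]
opening: 0.0266
grasp_force: 40.5
```

```bash
python3 -m jog '[{"rotation":[0,0,0],"translation":[0,0,-1],"grip":20},{"rotation":[0,0,0],"translation":[0,0,-2],"grip":20},{"rotation":[0,0,0],"translation":[0,0,-3],"grip":20},{"rotation":[0,0,0],"translation":[0,0,-3],"grip":20}]'
```

```text
time: 10.1
ee_pos: [0.4142, -0.0441, 0.0907]
tcp_rot: [-180.0, 0.2, -174.1]
wrist_force: [-2.9, 1.2, 17.8]
opening: 0.0267
grasp_force: 42.4
```

```bash
python3 -m jog '[{"rotation":[0,0,0],"translation":[0,0,2],"grip":20},{"rotation":[0,0,0],"translation":[0,0,2],"grip":35},{"rotation":[0,0,0],"translation":[0,0,2],"grip":60},{"rotation":[0,0,0],"translation":[0,0,2],"grip":60},{"rotation":[0,0,0],"translation":[0,0,2],"grip":60},{"rotation":[0,0,0],"translation":[0,0,20],"grip":60},{"rotation":[0,0,0],"translation":[0,0,60],"grip":60},{"rotation":[0,0,0],"translation":[0,0,100],"grip":60},{"rotation":[0,0,0],"translation":[-40,40,140],"grip":60},{"rotation":[0,0,0],"translation":[-80,80,140],"grip":60},{"rotation":[0,0,0],"translation":[-120,120,140],"grip":60},{"rotation":[0,0,0],"translation":[-120,120,140],"grip":60},{"rotation":[0,0,0],"translation":[-120,120,140],"grip":60}]'
cat > v.py <<'E'
from h import *
from scipy.optimize import least_squares
np.set_printoptions(precision=4,suppress=True)
c=[]
for n in ("scene","top"):
    pic,dep=imaging.camera(n); np.savez(n+"2",pic=pic,dep=dep); P=cloud(n,dep); X,Y,Z=np.moveaxis(P,-1,0)
    H,S,V=np.moveaxis(cv2.cvtColor(pic,cv2.COLOR_RGB2HSV).astype(int),-1,0)
    m=((H<6)|(H>174))&(S>120)&(X>.36)&(X<.47)&(abs(Y+.04)<.05)&(Z>.07); q=P[m]; qt=q[q[:,2]>.108]
    print(n,"cap",len(q),np.median(q,0),"top",np.percentile(q[:,2],95),"rect",cv2.minAreaRect((qt[:,:2]*1000).astype(np.float32)))
    q=P[(Z>.12)&(Z<.16)&(X>.43)&(X<.56)&(abs(Y+.037)<.03)]; l=np.polyfit(q[:,0],q[:,1],1); print("handle",np.degrees(np.arctan(l[0])),np.polyval(l,.49),np.percentile(q[:,0],[1,99]))
    q=P[(abs(Z-.035)<.006)&(H>100)&(H<125)&(S>120)&(X>.3)&(X<.62)&(abs(Y)<.12)]; print("blk",cv2.minAreaRect((q[:,:2]*1000).astype(np.float32)))
    a,b=map(int,proj(n,[.47,-.037,.07])); c.append(cv2.resize(pic[b-40:b+40,a-40:a+40,::-1],(400,400),interpolation=cv2.INTER_CUBIC))
cv2.imwrite("pics/home.png",np.hstack(c))
E
python3 v.py
```

```text
time: 11.4
ee_pos: [0.2913, 0.0775, 0.229]
tcp_rot: [180.0, 0.1, -173.9]
wrist_force: [1.1, 0.1, 0.8]
opening: 0.0603
grasp_force: 0.0
scene cap 68 [ 0.4183 -0.0509  0.1128] top 0.11765604716274804 rect ((414.44207763671875, -47.34538269042969), (28.834461212158203, 24.249469757080078), 39.2310905456543)
handle 6.363531965209383 -0.03904516209866827 [0.4328 0.5471]
blk ((491.6106872558594, -39.224281311035156), (197.38719177246094, 48.67753601074219), 5.900782108306885)
top cap 70 [ 0.4131 -0.0419  0.1158] top 0.12002001337595156 rect ((412.88812255859375, -40.650360107421875), (24.552223205566406, 21.679584503173828), 88.82001495361328)
handle 5.102563557651125 -0.034320485539233246 [0.435  0.5442]
blk ((489.38531494140625, -33.28377151489258), (193.65631103515625, 44.47428894042969), 5.861384391784668)
```

View pics/home.png

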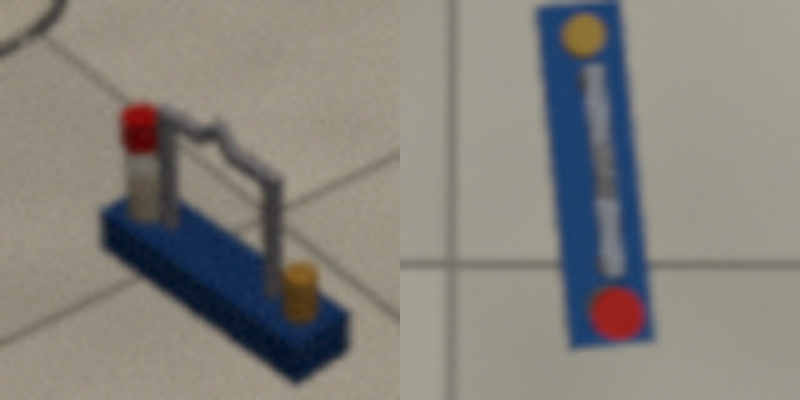

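```bash
python3 -m jog '[{"rotation":[0,0,0],"translation":[228,-109,0],"grip":40},{"rotation":[0,0,0],"translation":[228,-109,0],"grip":40},{"rotation":[0,0,0],"translation":[228,-109,0],"grip":40},{"rotation":[0,0,0],"translation":[228,-109,0],"grip":40},{"rotation":[0,0,0],"translation":[228,-109,0],"grip":40},{"rotation":[0,0,0],"translation":[228,-109,0],"grip":40},{"rotation":[0,0,0],"translation":[228,-109,0],"grip":40},{"rotation":[0,0,0],"translation":[228,-109,-40],"grip":40},{"rotation":[0,0,0],"translation":[228,-109,-80],"grip":40},{"rotation":[0,0,0],"translation":[228,-109,-110],"grip":40},{"rotation":[0,0,0],"translation":[228,-109,-117],"grip":40},{"rotation":[0,0,0],"translation":[228,-109,-117],"grip":30},{"rotation":[0,0,0],"translation":[228,-109,-117],"grip":22},{"rotation":[0,0,0],"translation":[228,-109,-117],"grip":18},{"rotation":[0,0,0],"translation":[228,-109,-117],"grip":14},{"rotation":[0,0,0],"translation":[228,-109,-117],"grip":11},{"rotation":[0,0,0],"translation":[228,-109,-117],"grip":5},{"rotation":[0,0,0],"translation":[228,-109,-117],"grip":5},{"rotation":[0,0,0],"translation":[228,-109,-117],"grip":5},{"rotation":[0,0,0],"translation":[228,-109,-117],"grip":5}]' 25; python3 -m jog '[{"rotation":[0,0,0],"translation":[0,0,0],"grip":2},{"rotation":[0,0,0],"translation":[0,0,0],"grip":2},{"rotation":[0,0,0],"translation":[0,0,0],"grip":2}]' 100
```

```text
time: 13.5
ee_pos: [0.5214, -0.0329, 0.1121]
tcp_rot: [180.0, 0.1, -174.1]
wrist_force: [-0.8, 1.2, 6.4]
opening: 0.0095
grasp_force: 26.0
time: 13.8
ee_pos: [0.5215, -0.0329, 0.1123]
tcp_rot: [180.0, 0.1, -174.1]
wrist_force: [-0.5, 1.5, 7.8]
opening: 0.0076
grasp_force: 97.8
```

```bash
python3 -m jog '[{"rotation":[0,0,0],"translation":[0,0,4],"grip":2},{"rotation":[0,0,0],"translation":[0,0,12],"grip":2},{"rotation":[0,0,0],"translation":[0,0,25],"grip":2},{"rotation":[0,0,0],"translation":[0,0,45],"grip":2},{"rotation":[0,0,0],"translation":[0,0,65],"grip":2},{"rotation":[0,0,0],"translation":[0,0,85],"grip":2},{"rotation":[0,0,0],"translation":[0,0,105],"grip":2},{"rotation":[0,0,0],"translation":[0,0,125],"grip":2},{"rotation":[0,0,0],"translation":[0,0,135],"grip":2},{"rotation":[0,0,0],"translation":[0,0,139],"grip":2},{"rotation":[0,0,0],"translation":[0,0,139],"grip":2},{"rotation":[0,0,0],"translation":[0,0,139],"grip":2}]'; cat > w.py <<'E'
from h import *
import sys
o=readout.get_obs(); t=o["ee_pos"]; print(t,o["tcp_rot"],o["wrist_force"].round(2),o["torque"].round(3),o["opening"],o["time"])
c=[]
for n in ("scene","top"):
    pic,dep=imaging.camera(n); np.savez(n+"3",pic=pic,dep=dep)
    a,b=map(int,proj(n,[t[0],t[1],t[2]-.05])); a=min(max(a,55),457); b=min(max(b,55),329)
    c.append(cv2.resize(pic[b-55:b+55,a-55:a+55,::-1],(400,400),interpolation=cv2.INTER_CUBIC)); print(n,"crop origin",a-55,b-55)
cv2.imwrite(f"pics/{sys.argv[1]}.png",np.hstack(c))
E
python3 w.py up
```

```text
time: 15.0
ee_pos: [0.5208, -0.0331, 0.2494]
tcp_rot: [180.0, -0.1, -174.1]
wrist_force: [0.0, 0.3, -4.1]
opening: 0.0078
grasp_force: 97.7
[ 0.52080595 -0.03310592  0.24938454] [ 1.79987629e+02 -7.54676088e-02 -1.74076312e+02] [ 0.01  0.32 -4.12] [ 0.009 -0.099 -0.003] 0.007849395545927151 15.0
scene crop origin 183 119
top crop origin 204 143
```

View pics/up.png

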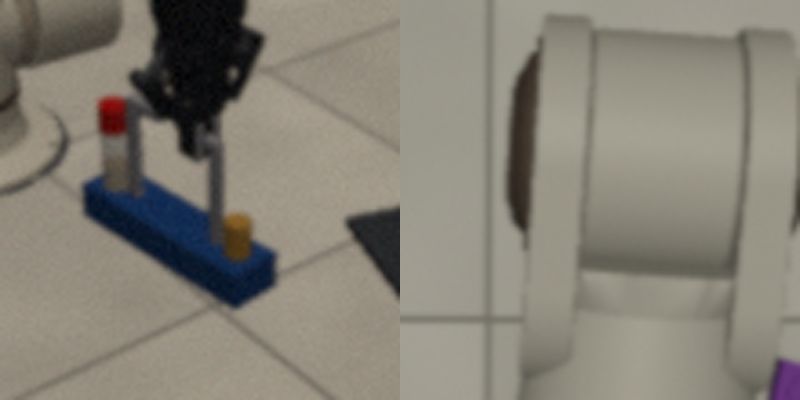

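```bash
python3 -m jog '[{"rotation":[0,0,3],"translation":[-10,12,0],"grip":2},{"rotation":[0,0,9],"translation":[-30,34,0],"grip":2},{"rotation":[0,0,16],"translation":[-50,57,0],"grip":2},{"rotation":[0,0,23],"translation":[-70,80,0],"grip":2},{"rotation":[0,0,30],"translation":[-90,103,0],"grip":2},{"rotation":[0,0,37],"translation":[-110,126,0],"grip":2},{"rotation":[0,0,44],"translation":[-130,148,0],"grip":2},{"rotation":[0,0,51],"translation":[-150,171,0],"grip":2},{"rotation":[0,0,57],"translation":[-161,195,0],"grip":2},{"rotation":[0,0,62],"translation":[-161,222,0],"grip":2},{"rotation":[0,0,65],"translation":[-158,250,0],"grip":2},{"rotation":[0,0,65],"translation":[-152,280,0],"grip":2},{"rotation":[0,0,65],"translation":[-145,310,0],"grip":2},{"rotation":[0,0,65],"translation":[-138,340,0],"grip":2},{"rotation":[0,0,65],"translation":[-130,365,0],"grip":2},{"rotation":[0,0,65],"translation":[-124,383,0],"grip":2},{"rotation":[0,0,65],"translation":[-122,391,0],"grip":2},{"rotation":[0,0,65],"translation":[-122,391,0],"grip":2},{"rotation":[0,0,65],"translation":[-122,391,0],"grip":2},{"rotation":[0,0,65],"translation":[-122,391,0],"grip":2}]'; python3 w.py pre
```

```text
time: 17.1
ee_pos: [0.3989, 0.3571, 0.2506]
tcp_rot: [-180.0, 0.0, -109.1]
wrist_force: [-0.6, 0.1, -3.9]
opening: 0.0077
grasp_force: 97.8
[0.3988871  0.3570742  0.25059155] [-1.79989218e+02  6.54155352e-03 -1.09106709e+02] [-0.56  0.07 -3.94] [ 0.111 -0.011  0.064] 0.00765353743928137 17.1
scene crop origin 244 71
top crop origin 49 191
```

View pics/pre.png

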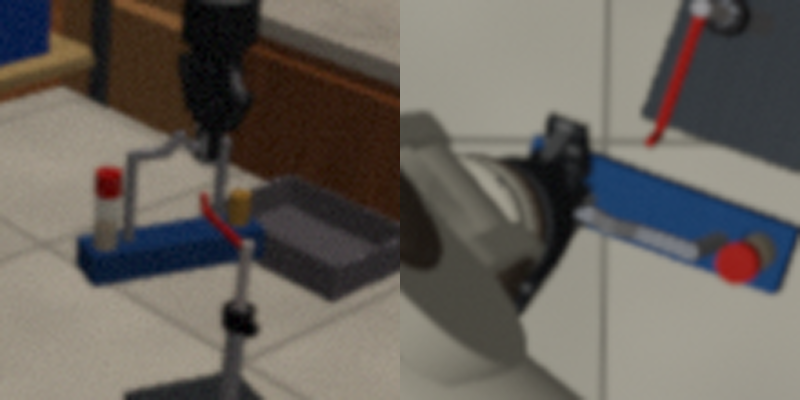

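```bash
cat > d.py <<'E'
from h import *
np.set_printoptions(precision=4,suppress=True)
t=readout.get_obs()["ee_pos"]
for n in ("scene","top"):
    z=np.load(n+"3.npz"); pic=z["pic"]; P=cloud(n,z["dep"]); X,Y,Z=np.moveaxis(P,-1,0)
    H,S,V=np.moveaxis(cv2.cvtColor(pic,cv2.COLOR_RGB2HSV).astype(int),-1,0)
    q=P[((H<6)|(H>174))&(S>120)&(Z>.212)&(Z<.236)&(X>.435)&(X<.55)&(Y>.25)]; l=np.polyfit(q[:,0],q[:,1],1); a=np.arctan(l[0]); e=np.array([np.cos(a),np.sin(a)]); nn=np.array([-e[1],e[0]]); h0=np.array([.47,np.polyval(l,.47)])
    r=P[((H<6)|(H>174))&(S>120)&(Z>.212)&(Z<.26)&(X>.42)&(X<.55)&(Y>.25)]
    print(n,"hook",np.degrees(a),h0,"z",np.median(q[:,2]),"tip along",((r[:,:2]-h0)@e).min())
    b=P[(abs(Z-t[2]+.076)<.008)&(H>100)&(H<125)&(S>110)&(X>.25)&(X<.5)&(Y>.15)&(Y<.5)]
    R=cv2.minAreaRect((b[:,:2]*1000).astype(np.float32)); print("blk",R,len(b))
    hd=P[(Z>t[2]+.01)&(Z<t[2]+.05)&(S<70)&(abs((P[...,:2]-t[:2])@e)<.02)&((P[...,:2]-t[:2])@nn<-.014)&((P[...,:2]-t[:2])@nn>-.1)]
    print("handle",len(hd)); 
    if len(hd)>5:
        L=(hd[:,:2]-h0)@nn; top=hd[:,2]>t[2]+.033; print(" lat range",L.min(),L.max()," peak lat",L[top], "z", hd[:,2].max()-t[2], "along",np.median((hd[:,:2]-h0)@e))
    g=t[:2]-31e-3*np.array([.324,.946]); print("TCP-based peak lat",(g-h0)@nn,"along",(g-h0)@e)
E
python3 d.py
```

```text
scene hook 78.07453723028061 [0.47   0.3146] z 0.22919153825844474 tip along -0.02330234574099665
blk ((391.19329833984375, 320.83953857421875), (197.56427001953125, 54.95425796508789), 73.6063232421875) 222
handle 25
 lat range 0.044082413546445175 0.06423668333315068  peak lat [0.0508 0.0642 0.0487 0.0468 0.0441 0.0623 0.0614 0.0581 0.0589] z 0.04935087217900752 along 0.02153823842312417
TCP-based peak lat 0.08205773602087521 along -0.0037611388491216174
top hook -18.39302985181607 [0.47   0.3031] z 0.22990645852238134 tip along -0.031391854752488284
blk ((389.42431640625, 326.8838195800781), (195.5411376953125, 47.08827209472656), 69.7835693359375) 659
handle 143
 lat range -0.05964377973839022 0.014337833903606214  peak lat [ 0.0034 -0.0009 -0.0031  0.0012 -0.002  -0.0032 -0.005  -0.0073  0.0028
  0.0005 -0.0014 -0.0035 -0.0057 -0.0009 -0.0029 -0.0088 -0.0057] z 0.039805655411566054 along -0.08505543054746523
TCP-based peak lat -0.0020815004421961894 along -0.08473590322117829
```

```bash
python3 -m jog '[{"rotation":[0,0,0],"translation":[1,3,0],"grip":2},{"rotation":[0,0,0],"translation":[10,0,0],"grip":2},{"rotation":[0,0,0],"translation":[19,-3,0],"grip":2},{"rotation":[0,0,0],"translation":[29,-6,0],"grip":2},{"rotation":[0,0,0],"translation":[38,-10,0],"grip":2},{"rotation":[0,0,0],"translation":[46,-12,0],"grip":2},{"rotation":[0,0,0],"translation":[53,-15,0],"grip":2},{"rotation":[0,0,0],"translation":[53,-15,0],"grip":2}]'; python3 -m jog '[{"rotation":[0,0,0],"translation":[8,-3,0],"grip":2},{"rotation":[0,0,0],"translation":[16,-5,0],"grip":2},{"rotation":[0,0,0],"translation":[23,-8,0],"grip":2},{"rotation":[0,0,0],"translation":[28,-9,0],"grip":2},{"rotation":[0,0,0],"translation":[28,-9,0],"grip":2},{"rotation":[0,0,0],"translation":[28,-9,0],"grip":2}]'; python3 w.py on; python3 d.py | tail -5
```

```text
time: 18.0
ee_pos: [0.4529, 0.3424, 0.25]
tcp_rot: [180.0, -0.0, -109.1]
wrist_force: [-0.5, 0.6, -4.4]
opening: 0.0081
grasp_force: 97.8
time: 18.6
ee_pos: [0.4801, 0.3339, 0.2502]
tcp_rot: [180.0, -0.0, -109.1]
wrist_force: [0.5, -0.6, -4.1]
opening: 0.0078
grasp_force: 97.8
[0.48006834 0.33387751 0.25019441] [ 1.79986513e+02 -6.83325903e-03 -1.09085149e+02] [ 0.51 -0.64 -4.11] [ 0.096 -0.061 -0.004] 0.007823151391686534 18.6
scene crop origin 255 81
top crop origin 59 158
handle 135
 lat range -0.05543436114612499 0.01728569034196785  peak lat [ 0.0037  0.0058  0.0027 -0.0013 -0.0031  0.0047  0.0018  0.0007 -0.0023
 -0.0042 -0.0064  0.0038  0.002  -0.001  -0.0025 -0.0093  0.0009 -0.0009
 -0.0061] z 0.0380139148552765 along -0.0013141583836225879
TCP-based peak lat 0.0009119881877967671 along -0.0005245316377777451
```

View pics/on.png

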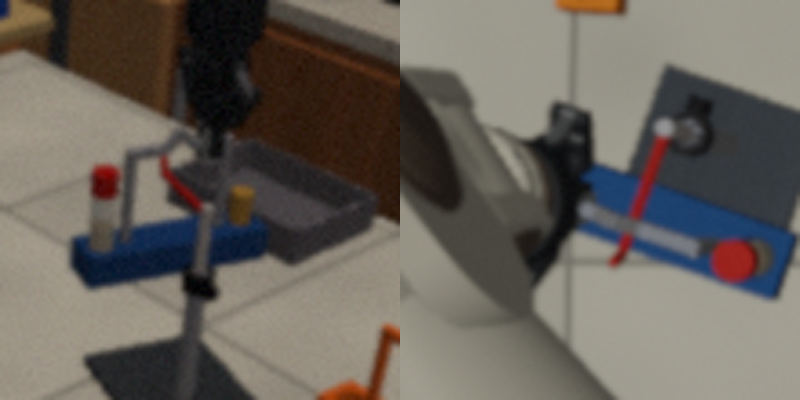

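```bash
python3 -m jog '[{"rotation":[0,0,0],"translation":[0,0,-5],"grip":2},{"rotation":[0,0,0],"translation":[0,0,-15],"grip":2},{"rotation":[0,0,0],"translation":[0,0,-25],"grip":2},{"rotation":[0,0,0],"translation":[0,0,-32],"grip":2},{"rotation":[0,0,0],"translation":[0,0,-36],"grip":2},{"rotation":[0,0,0],"translation":[0,0,-38],"grip":2},{"rotation":[0,0,0],"translation":[0,0,-38],"grip":2}]'; python3 -m jog '[{"rotation":[0,0,0],"translation":[0,0,-1],"grip":2},{"rotation":[0,0,0],"translation":[0,0,-2],"grip":2},{"rotation":[0,0,0],"translation":[0,0,-3],"grip":2},{"rotation":[0,0,0],"translation":[0,0,-3],"grip":2}]'
```

```text
time: 19.4
ee_pos: [0.48, 0.3339, 0.2121]
tcp_rot: [180.0, -0.0, -109.1]
wrist_force: [1.1, 0.2, -2.9]
opening: 0.0079
grasp_force: 97.8
time: 19.8
ee_pos: [0.48, 0.3339, 0.2092]
tcp_rot: [180.0, -0.0, -109.1]
wrist_force: [-0.5, 0.5, -3.2]
opening: 0.0077
grasp_force: 97.8
```

```bash
python3 -m jog '[{"rotation":[0,0,0],"translation":[0,0,-1],"grip":2},{"rotation":[0,0,0],"translation":[0,0,-2],"grip":2},{"rotation":[0,0,0],"translation":[0,0,-2],"grip":2}]'
```

```text
time: 20.1
ee_pos: [0.48, 0.3338, 0.2072]
tcp_rot: [-180.0, -0.0, -109.1]
wrist_force: [-0.2, 0.0, -2.3]
opening: 0.0076
grasp_force: 97.9
```

```bash
python3 -m jog '[{"rotation":[0,0,0],"translation":[0,0,-1],"grip":2},{"rotation":[0,0,0],"translation":[0,0,-1],"grip":2},{"rotation":[0,0,0],"translation":[0,0,-1],"grip":2}]';python3 -m jog '[{"rotation":[0,0,0],"translation":[0,0,-1],"grip":2},{"rotation":[0,0,0],"translation":[0,0,-1],"grip":2},{"rotation":[0,0,0],"translation":[0,0,-1],"grip":2}]'
```

```text
time: 20.4
ee_pos: [0.4801, 0.3338, 0.2067]
tcp_rot: [-180.0, 0.0, -109.1]
wrist_force: [-1.4, -1.5, 1.9]
opening: 0.0079
grasp_force: 98.5
time: 20.7
ee_pos: [0.4801, 0.3337, 0.2062]
tcp_rot: [-179.9, 0.0, -109.1]
wrist_force: [-1.3, -3.1, 6.1]
opening: 0.0079
grasp_force: 99.1
```

```bash
python3 -m jog '[{"rotation":[0,0,0],"translation":[0,-1,0.5],"grip":2},{"rotation":[0,0,0],"translation":[-0.5,-1.5,0.5],"grip":2},{"rotation":[0,0,0],"translation":[-0.5,-1.5,0.5],"grip":2},{"rotation":[0,0,0],"translation":[-0.5,-1.5,0.5],"grip":2}]'; python3 -m jog '[{"rotation":[0,0,0],"translation":[0,-1,-0.5],"grip":2},{"rotation":[0,0,0],"translation":[-0.3,-1,-0.5],"grip":2},{"rotation":[0,0,0],"translation":[-0.3,-1,-0.5],"grip":2}]'
```

```text
time: 21.1
ee_pos: [0.48, 0.3332, 0.2061]
tcp_rot: [-180.0, 0.1, -109.0]
wrist_force: [1.8, 4.0, 2.6]
opening: 0.008
grasp_force: 98.6
time: 21.4
ee_pos: [0.4799, 0.3331, 0.206]
tcp_rot: [-180.0, 0.2, -109.0]
wrist_force: [3.4, 8.9, 4.2]
opening: 0.0081
grasp_force: 98.7
```

```bash
python3 -m jog '[{"rotation":[0,0,0],"translation":[0.5,1.8,0.3],"grip":2},{"rotation":[0,0,0],"translation":[0.5,1.8,0.5],"grip":2},{"rotation":[0,0,0],"translation":[0.5,1.8,0.5],"grip":2},{"rotation":[0,0,0],"translation":[0.5,1.8,0.5],"grip":2}]'
```

```text
time: 21.8
ee_pos: [0.4799, 0.3332, 0.2059]
tcp_rot: [-180.0, 0.0, -109.1]
wrist_force: [1.4, 1.6, 4.1]
opening: 0.0075
grasp_force: 98.8
```

```bash
python3 -m jog '[{"rotation":[0,0,0],"translation":[0,0,0],"grip":2},{"rotation":[0,0,0],"translation":[0,0,0],"grip":2},{"rotation":[0,0,0],"translation":[0,0,0],"grip":2}]' 20; python3 -m jog '[{"rotation":[0,0,0],"translation":[0,0,0],"grip":10},{"rotation":[0,0,0],"translation":[0,0,0],"grip":12},{"rotation":[0,0,0],"translation":[0,0,0],"grip":18},{"rotation":[0,0,0],"translation":[0,0,0],"grip":26},{"rotation":[0,0,0],"translation":[0,0,0],"grip":34},{"rotation":[0,0,0],"translation":[0,0,0],"grip":34},{"rotation":[0,0,0],"translation":[0,0,0],"grip":34},{"rotation":[0,0,0],"translation":[0,0,0],"grip":34},{"rotation":[0,0,0],"translation":[0,0,0],"grip":34}]' 20; python3 w.py rel; python3 d.py|tail -5
```

```text
time: 22.1
ee_pos: [0.4799, 0.3332, 0.2059]
tcp_rot: [-180.0, 0.0, -109.1]
wrist_force: [1.8, 2.3, 5.5]
opening: 0.0076
grasp_force: 98.9
time: 23.0
ee_pos: [0.4797, 0.3332, 0.2058]
tcp_rot: [-180.0, 0.0, -109.1]
wrist_force: [-0.3, -0.2, 1.2]
opening: 0.0342
grasp_force: 0.0
[0.47974277 0.3331801  0.20580791] [-1.79998003e+02  1.36462377e-06 -1.09074463e+02] [-0.31 -0.2   1.19] [-0.004  0.012  0.036] 0.034208323075732086 23.0
scene crop origin 254 91
top crop origin 63 159
handle 120
 lat range -0.05590438300434263 0.01603507694752861  peak lat [ 0.0054  0.0052  0.0019  0.0004 -0.0024  0.0038  0.0012 -0.0004 -0.0039
 -0.005  -0.0071  0.006   0.0024  0.0011 -0.0016 -0.004  -0.0059  0.0024
 -0.0005 -0.0021 -0.0044 -0.0073] z 0.04019576384704371 along -0.0010294750802516011
TCP-based peak lat 0.0001640942330253276 along -0.00039229696726090634
```

View pics/rel.png

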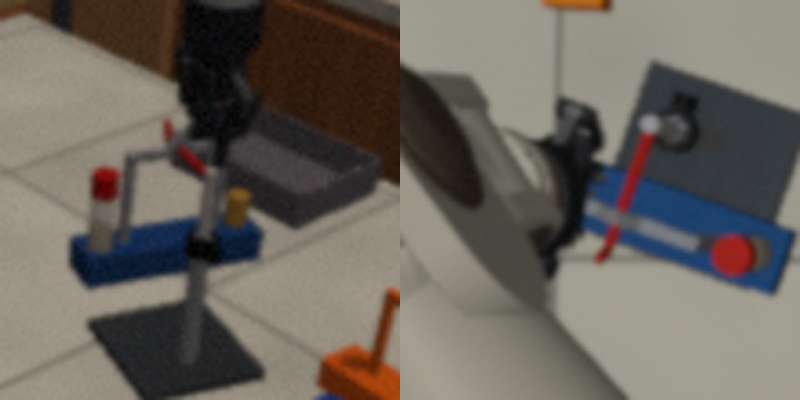

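It hangs on the hook with its peak over the arm. I'll back the gripper straight up.

```bash
python3 -m jog '[{"rotation":[0,0,0],"translation":[0,0,5],"grip":34},{"rotation":[0,0,0],"translation":[0,0,15],"grip":34},{"rotation":[0,0,0],"translation":[0,0,30],"grip":34},{"rotation":[0,0,0],"translation":[0,0,50],"grip":34},{"rotation":[0,0,0],"translation":[0,0,75],"grip":34},{"rotation":[0,0,0],"translation":[-20,0,100],"grip":34},{"rotation":[0,0,0],"translation":[-60,0,110],"grip":34},{"rotation":[0,0,0],"translation":[-100,0,110],"grip":34},{"rotation":[0,0,0],"translation":[-140,0,110],"grip":34},{"rotation":[0,0,0],"translation":[-180,0,110],"grip":34},{"rotation":[0,0,0],"translation":[-180,0,110],"grip":34},{"rotation":[0,0,0],"translation":[-180,0,110],"grip":34},{"rotation":[0,0,0],"translation":[-180,0,110],"grip":34},{"rotation":[0,0,0],"translation":[-180,0,110],"grip":34},{"rotation":[0,0,0],"translation":[-180,0,110],"grip":34},{"rotation":[0,0,0],"translation":[-180,0,110],"grip":34},{"rotation":[0,0,0],"translation":[-180,0,110],"grip":34},{"rotation":[0,0,0],"translation":[-180,0,110],"grip":34},{"rotation":[0,0,0],"translation":[-180,0,110],"grip":34},{"rotation":[0,0,0],"translation":[-180,0,110],"grip":34}]'; cat > f.py <<'E'
from h import *
import time
for k in range(2):
  c=[]
  for n in ("scene","top"):
    pic,dep=imaging.camera(n); P=cloud(n,dep); X,Y,Z=np.moveaxis(P,-1,0); H,S,V=np.moveaxis(cv2.cvtColor(pic,cv2.COLOR_RGB2HSV).astype(int),-1,0)
    q=P[(Z>.115)&(Z<.15)&(H>100)&(H<125)&(S>110)&(X>.38)&(X<.56)&(Y>.15)&(Y<.43)]
    if n=="top" : A=np.c_[q[:,:2],np.ones(len(q))]; s=np.linalg.lstsq(A,q[:,2],rcond=None)[0]; print("blk plane slopes",s[:2].round(3),np.median(q,0).round(4),len(q))
    a,b=map(int,proj(n,[.47,.30,.17])); c.append(cv2.resize(pic[b-50:b+50,a-50:a+50,::-1],(400,400),interpolation=cv2.INTER_CUBIC))
cv2.imwrite("pics/fin.png",np.hstack(c))
E
python3 f.py
```

```text
time: 25.1
ee_pos: [0.2997, 0.3332, 0.3158]
tcp_rot: [-180.0, -0.0, -109.1]
wrist_force: [-0.6, -0.0, -0.4]
opening: 0.0343
grasp_force: 0.0
blk plane slopes [-0.007 -0.016] [0.4705 0.2925 0.1285] 729
blk plane slopes [-0.014 -0.012] [0.4705 0.2928 0.1285] 729
```

View pics/fin.png

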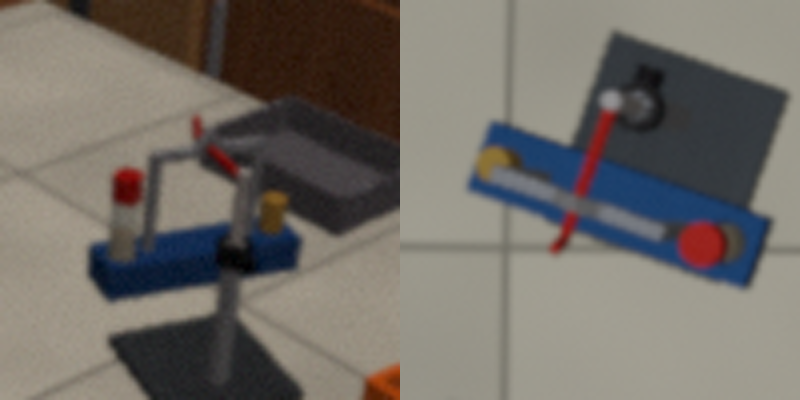

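```bash
python3 -c "
from workcell import bot
print(bot.job_done())"
```

```text
the job is handed in; nothing more can be done
None
```

The carrier hangs freely and level (within about 0.02 rad) on the red hook with the red-capped tube home in its bore, and I handed the job in at about 25 s; no verdict was returned.

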